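Clear the bottle, then open the sample cabinet

TASK

The white reagent bottle stands where the door of the small sample cabinet has to swing. Lift it away, keeping it upright, and set it down gently on the round black rubber pad in the white spill tray, about in its middle. Only then swing the cabinet door open (it has an upright bar handle), leave it standing at a right angle to the cabinet's front, and let go; leave the jar, the flask and the amber bottle where they are.

Things in the scene. Friction and masses are not known exactly. Their poses are not given: they have to be found in the camera images.
- bottle: white plastic reagent bottle in front of the cabinet, closed, upright, 0.3 to 0.65 kg, 190 mm tall. Round body 72 mm in diameter up to 115 mm, shoulder narrowing to a 34 mm neck, then a grey round cap 40 mm in diameter from 155 to 190 mm above the base: grip the cap from above. Origin: centre of its underside, z up.
- pad: round black rubber pad fixed on the floor of the spill tray, 90 mm in diameter, 4 mm thick, where the bottle must stand; it lies at either end of the tray, the jar at the other. Origin: centre of its underside, 5 mm above the bench, so the bottle's base comes to 9 mm above the bench.
- tray: white plastic spill tray fixed on the bench, 280 mm (own x) by 150 mm (own y), rim 30 mm above the bench, walls and floor 5 mm. Origin: centre of its underside.
- cabinet: small white steel sample cabinet fixed on the bench, 240 mm deep (own x), 250 mm wide (own y), 240 mm high, its flat top included. Origin: centre of its underside. Own -x points out of the front towards the robot; the front of the door is 120 mm from the origin.
- door (a joint): angle (rad) of the cabinet door: 0 closed, 1.57 at a right angle to the front, stop at 1.9; starts between 0 and 0.1. Door 244 mm wide, 232 mm high, 15 mm thick, hinged on a vertical axis at its left edge seen from the robot (+y); the free edge (-y side) swings towards the robot, clockwise from above. Light friction (0.15 N m, 0.7 N at the handle): it stays where it is left.
- door_handle (a point): on the axis of the door's handle, a round upright steel bar 11 mm thick, 35 mm out from the door's front face. The point is 200 mm above the bench, 15 mm below the bar's top end, 40 mm below the cabinet's top. The bar reaches down to 115 mm; thin stems join it to the door near both ends. Axes turn with the door: -x out of its face, y towards the hinge. Pinch it from above, closing along y.
- door_hinge (a point): point on the door's vertical hinge axis, 200 mm above the bench, 7.5 mm behind the door's front face; the bar's axis is 214 mm from it along the door and 42.5 mm out from it. Axes turn with the door.
- jar: bystander: low glass jar with a metal lid, 56 mm in diameter, 75 mm tall, standing in the tray at the end without the pad, its centre 130 mm from the pad's. Origin: centre of its underside.
- flask: bystander: clear glass volumetric flask with a thin neck, 64 mm in diameter, 162 mm tall, on the bench. Origin: centre of its underside.
- amber: bystander: small amber glass bottle with a white cap, 52 mm in diameter, 110 mm tall, on the bench. Origin: centre of its underside.
Not all that is in view belongs to the job. Leave any green or purple look-alike of the bottle alone. There is more than one size of the pad; the one meant has the size given above.

How it is judged (in metres and radians):
On the way, in this order (a step that is already met when the one before it is completed fails the run):
1. the bottle stands upright on the pad, let go, with the door still not opened (horizontal distance between bottle and pad below 0.03 m and z of bottle in the frame of pad below 0.01 m and angle between bottle's own z axis and vertical below 0.1 rad and contact force between the fingers and bottle below 0.2 N and linear speed of bottle below 0.03 m/s and value of joint door below 0.25 rad), for 0.2 s.
2. the door is swung open to about a right angle (value of joint door above 1.4 rad and horizontal distance between bottle and pad below 0.03 m and z of bottle in the frame of pad below 0.01 m and angle between bottle's own z axis and vertical below 0.1 rad and contact force between the fingers and bottle below 0.2 N and linear speed of bottle below 0.03 m/s), for 0.1 s.
At the end, for the whole second after the job is handed in: The bottle stands upright (within 0.1 rad) and still on the pad, its centre within 30 mm of the pad's, and the door is at rest at a right angle to the cabinet's front (1.40 to 1.74 rad) (all of step 2 and value of joint door below 1.74 rad and velocity of joint door between -0.05 and 0.05 rad/s); the robot touches nothing.
It fails at once if the door is opened (beyond 0.25 rad) while the bottle is not on the pad (value of joint door above 0.25 rad and horizontal distance between bottle and pad above 0.045 m).
It fails at once if the bottle is tipped (more than 0.5 rad) (angle between bottle's own z axis and vertical above 0.5 rad).
It fails at once if the bottle falls: moves faster than 0.55 m/s out of the fingers (linear speed of bottle above 0.55 m/s and contact force between the fingers and bottle below 0.2 N).
It fails at once if a bystander (jar, flask, amber bottle) is moved by more than 30 mm or tipped (distance of any of jar, flask, amber from where it was at the start of the episode above 0.03 m or angle between any of jar, flask, amber's own z axis and vertical above 0.4 rad).
It also fails if it takes over 61 s, if anything falls off the work surface, if the arm or the gripper's body presses on something with over 40 N, if the wrist force passes 120 N, or if a joint passes its speed limit or range.

ROBOT

A 6-joint arm with a two-finger parallel gripper is mounted at the origin on the work surface. World frame = base frame: x ahead of the robot, y to its left, z up, the work surface at z = 0. Lengths are in mm, angles in rad, forces in N, time in s.
With the tool pointing down it reaches from about 300 to 775 mm from the base axis. Payload 14.6 kg.
Tool frame: the origin (TCP) lies at the centre of the arm's flange, where the gripper is bolted on; the fingertips stand 199 mm ahead of it and the grasp point (between the pads) lies 180 mm ahead of it (r.tcp_to_tips is the distance from the TCP to the fingertips, in mm); z points along the fingers, y is the line along which they close (so a half turn about z gives the same grasp; the last joint's range is limited). The gripper opens to 94 mm and grips with 3 to 60 N. Pads are 16 mm wide; open, the fingers measure 119 mm over their backs; the gripper's body (75 mm by 177 mm) begins 78 mm behind the grasp point.
Start: joints at [-1.258, 0.3, 1.521, -0, 1.321, -0.067], TCP at [203.897, -510.8, 404.646] pointing down, gripper open.
Joint ranges: [-3.03, 3.03], [-0.79, 2.21], [0.23, 2.52], [-1.04, 4.18], [0, 3.07], [-2.55, 2.55]. Speed limits (rad/s): [2.22, 2.22, 2.57, 3.14, 3.14, 3.14].

INTERFACE

Orientations are given as a unit quaternion [x, y, z, w].
In Python, from workcell import get_state, viewer, job, r gives the robot as it stands.
- The arm moves only by the shell command python3 -m crank 'ROWS'. ROWS is JSON, a list of rows, each a list of 3 entries, a list of its own where there are three numbers: the shift along the world's x, y, z in mm, then the turn, a rotation vector about the world's x, y, z in rad, then the opening, from 0 (shut) to 1 (fully open). In form: [[[x, y, z], [ax, ay, az], fingers], ...]. A call has 1 to 8 rows; each row shifts and turns the commanded pose from where the row before left it; what a row does not reach is not made up. A row lasts 1/10 s, in which the tool goes at most 50 mm and 8.59 degrees, less where a joint would pass 70% of its speed; a pose out of reach is approached as far as the arm can. A call with a gripper value outside its range is refused whole. The fingers move at their own pace and stop on an object; the grip force is fixed at half the most. Time passes only in rows, so rows that do not move let the fingers close. It gives the time, the measured TCP pose, the force, the opening and the grip force at its end, in the units of the state.
- get_state(): the state, without advancing time (a new reading comes with each control period).
- viewer.get_image(name): name is "scene" or "top"; returns a dict with "image" (400x640x3 uint8, red, green, blue), "depth" (400x640 float32, mm along the optical axis (not along the pixel's ray), 0 where there is no reading), "fx", "fy", "cx", "cy" (pixels), "T" (4x4, takes a point from camera to world coordinates). Camera axes: x right, y down, z forward; pixel columns grow to the right and rows downward; lengths in mm; the calibration is good to about 2 mm. A picture is of the moment at which its call begins.
- job.finish_job(): hands the job in; it is judged then, once.
The state is a dict: "time": time; "joints": joint angles; "joint_vel": joint speeds; "effort": joint torques, N m; "position": TCP position; "ee_rot": TCP orientation; "force": force on the tool from outside, world axes, zero at the start; "ft_torque": the same for the moment, N m; "finger_gap": opening from 0.0 (shut) to 1.0 (fully open); "finger_force": force on a finger pad.
Only numpy, scipy, OpenCV 4.12 (cv2) and the standard library are available. Lean on these libraries where they do the work, as an engineer would, in place of code of your own. Each camera call takes 0.05 s, during which the arm holds its last target. There are 200 camera calls.

## Working session

There is one attempt and no reset: what is moved stays moved. The work goes in short steps, Python scripts to look and compute and a shell command to move; the robot and the scene stay as the last step left them, time stands still between calls to the robot, and variables do not carry over. Pictures are saved under pics/ and viewed, at most 10 in all, crops included, and the job is handed in when it is done.

```bash
mkdir -p pics
cat > h.py <<'E'
import numpy as np, cv2
from workcell import get_state, viewer, job, r
def grab(n):
    d=viewer.get_image(n); return d
def save(d,f,crop=None,s=1):
    im=d["image"][...,::-1]
    if crop: im=im[crop[1]:crop[3],crop[0]:crop[2]]
    cv2.imwrite("pics/"+f,cv2.resize(im,None,fx=s,fy=s))
def ray(d,u,v):
    T=np.array(d["T"]); return T[:3,3],T[:3,:3]@np.array([(u-d["cx"])/d["fx"],(v-d["cy"])/d["fy"],1])
def onz(d,u,v,z):
    o,k=ray(d,u,v); return o+k*(z-o[2])/k[2]
def dep(d,u,v):
    o,k=ray(d,u,v); return o+k*float(d["depth"][int(v),int(u)])
def cloud(d):
    v,u=np.mgrid[0:400,0:640]; z=d["depth"]
    c=np.stack([(u-d["cx"])/d["fx"]*z,(v-d["cy"])/d["fy"]*z,z],-1)
    T=np.array(d["T"]); return c@T[:3,:3].T+T[:3,3]
E
python3 - <<'E'
from h import *
for n in("top","scene"):
    d=grab(n); save(d,n+"0.png"); np.save(n+"0.npy",d,allow_pickle=True)
    print(n,np.round(d["T"],3).tolist(),d["fx"],d["cx"],d["cy"])
s=get_state();print(s)
E
```

```text
top [[-0.023, -0.999, 0.03, 535.025], [-1.0, 0.023, -0.007, 35.89], [0.006, -0.03, -1.0, 1292.892], [0.0, 0.0, 0.0, 1.0]] 422.71158286142355 321.2699206170205 198.24045794617064
scene [[0.993, 0.105, -0.05, 665.596], [0.115, -0.832, 0.542, -693.753], [0.016, -0.544, -0.839, 1262.202], [0.0, 0.0, 0.0, 1.0]] 501.4387189985269 316.43175012270103 194.9186842091303
{'time': 0.1, 'joints': array([-1.25757869e+00,  3.00398493e-01,  1.52151563e+00, -3.31396598e-05,
        1.32074060e+00, -6.65774419e-02]), 'joint_vel': array([ 0.00114927, -0.00127276, -0.00089151,  0.00020114,  0.00034903,
        0.00019567]), 'effort': array([-1.68445771e-03, -5.32649446e+01, -3.53289163e+01,  7.08098849e-02,
        2.34610919e-02, -4.09294887e-05]), 'position': array([ 203.89759895, -510.77179964,  404.15374165]), 'ee_rot': array([ 9.82022667e-01,  1.88762285e-01, -8.12519330e-05, -5.25028464e-04]), 'force': array([0.3975305 , 0.85023778, 0.33952863]), 'ft_torque': array([-0.06086494, -0.01921673,  0.04159596]), 'finger_force': 0.0, 'finger_gap': 0.9970889083139587}
```

View pics/top0.png

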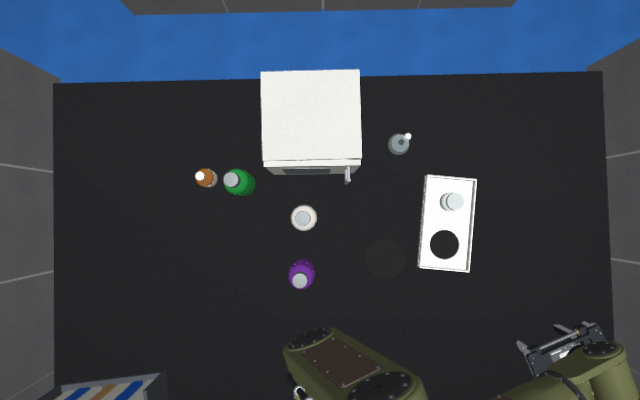

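View pics/scene0.png

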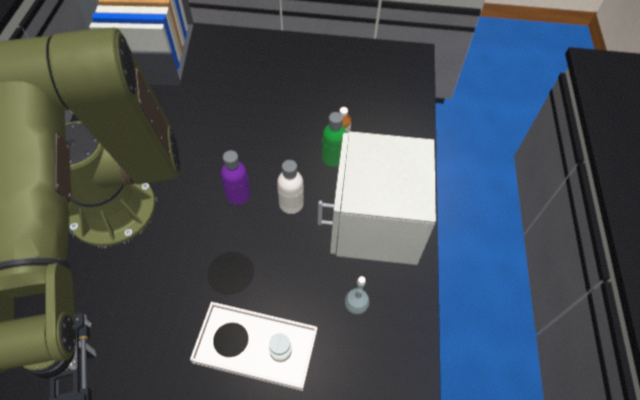

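Candidates in the top view:
- **Bottle:** white at (304,218) is the one. Green (239,181) and purple (301,274) are look-alikes to leave alone.
- **Pad:** the black disc in the tray at (444,244). The larger dark disc on the bench at (385,259) is a decoy.
- **Other objects:** jar (452,201), flask (399,144), amber bottle (206,178), handle near (348,174).

Next I'll measure these and check a close crop.

```bash
cat > m.py <<'E'
from h import *
t=np.load("top0.npy",allow_pickle=True).item(); s=np.load("scene0.npy",allow_pickle=True).item()
def blobs(mask,amin=30):
    n,l,st,c=cv2.connectedComponentsWithStats(mask.astype(np.uint8)); return [(c[i],st[i],l==i) for i in range(1,n) if st[i,4]>amin]
for nm,d in(("top",t),("scene",s)):
    P=cloud(d); g=d["image"].astype(int).mean(-1); hsv=cv2.cvtColor(d["image"],cv2.COLOR_RGB2HSV)
    z=P[...,2]; ok=d["depth"]>0
    # cap by height band near white bottle
    for lo,hi,w in((180,200,"z190"),(225,255,"cabtop"),(203,222,"bartop"),(66,84,"z75"),(102,118,"z110")):
        m=ok&(z>lo)&(z<hi)&(P[...,0]>250)
        for c,st,k in blobs(m,12):
            q=P[k]; print(nm,w,np.round(c),st[4],"mean",q.mean(0).round(1),"ext",np.ptp(q,0).round(0)[:2])
    # pad: dark blob in the tray
    tray=(g>150)&(z<45)
    m=(g<45)&(z<25)&(P[...,0]>250)&(P[...,1]<-150)
    for c,st,k in blobs(m,200):
        if st[4]<4000:
            cs,_=cv2.findContours(k.astype(np.uint8),0,1); 
            uv=cs[0][:,0]; w=np.array([onz(d,u,v,9) for u,v in uv],np.float32)[:,:2]
            print(nm,"dark",c.round(1),cv2.minEnclosingCircle(w),cv2.fitEllipse(w))
k=t
save(t,"crop_top.png",(190,60,500,300),2.5)
E
python3 m.py
```

```text
top z190 [301. 168.] 63 mean [648.3  80.2 189.9] ext [  3. 140.]
top z190 [231. 179.] 188 mean [622.9 263.2 190.1] ext [39. 37.]
top z190 [302. 218.] 181 mean [517.1  79.  190.2] ext [37. 39.]
top z190 [300. 280.] 188 mean [356.8  89.7 190.2] ext [39. 39.]
top cabtop [311. 118.] 9479 mean [768.4  50.3 240.2] ext [243. 250.]
top bartop [296. 167.] 40 mean [648.9  90.2 214.1] ext [ 1. 99.]
top bartop [348. 173.] 58 mean [629.3 -41.1 214.3] ext [41. 18.]
top z75 [400. 143.] 13 mean [ 727.5 -205.2   74.9] ext [12. 13.]
top z75 [205. 178.] 137 mean [638.4 360.8  75.4] ext [47. 49.]
top z75 [454. 201.] 230 mean [ 554.2 -354.8   79.9] ext [47. 48.]
top z110 [320. 171.] 20 mean [647.   28.5 112. ] ext [ 1. 53.]
top z110 [200. 176.] 65 mean [641.  366.4 109.9] ext [23. 23.]
top z110 [246. 185.] 36 mean [612.2 238.8 112. ] ext [61. 37.]
top z110 [298. 264.] 17 mean [388.   98.2 112.3] ext [13. 34.]Traceback (most recent call last):
  File "m.py", line 20, in <module>
    print(nm,"dark",c.round(1),cv2.minEnclosingCircle(w),cv2.fitEllipse(w))
                               ~~~~~~~~~~~~~~~~~~~~~~^^^
cv2.error: OpenCV(4.12.0) /io/opencv/modules/imgproc/src/shapedescr.cpp:201: error: (-215:Assertion failed) count >= 0 && (depth == CV_32F || depth == CV_32S) in function 'minEnclosingCircle'
```

```bash
sed -i 's/w=np.array(\(.*\))\[:,:2\];*$/w=np.ascontiguousarray(np.array(\1)[:,:2])/' m.py
cat >> m.py <<'E'
for nm,d in(("top",t),("scene",s)):
    P=cloud(d);z=P[...,2];ok=d["depth"]>0
    q=P[ok&(z>236)&(z<245)&(P[...,0]>600)][:,:2].astype(np.float32)
    print(nm,"cab",cv2.minAreaRect(np.ascontiguousarray(q)))
    b=P[ok&(z>208)&(z<222)&(P[...,0]<646)&(P[...,0]>560)&(P[...,1]<0)&(P[...,1]>-120)]
    print(nm,"bar pts",np.round(b[np.argsort(b[:,0])][:40:3]).astype(int).tolist())
    q=P[ok&(z>24)&(z<36)&(P[...,1]<-200)&(P[...,0]>300)&(P[...,0]<680)][:,:2].astype(np.float32)
    print(nm,"tray",cv2.minAreaRect(np.ascontiguousarray(q)))
E
python3 m.py | grep -v -e z75 -e z110
```

```text
top z190 [301. 168.] 63 mean [648.3  80.2 189.9] ext [  3. 140.]
top z190 [231. 179.] 188 mean [622.9 263.2 190.1] ext [39. 37.]
top z190 [302. 218.] 181 mean [517.1  79.  190.2] ext [37. 39.]
top z190 [300. 280.] 188 mean [356.8  89.7 190.2] ext [39. 39.]
top cabtop [311. 118.] 9479 mean [768.4  50.3 240.2] ext [243. 250.]
top bartop [296. 167.] 40 mean [648.9  90.2 214.1] ext [ 1. 99.]
top bartop [348. 173.] 58 mean [629.3 -41.1 214.3] ext [41. 18.]
top dark [443.8 243.9] ((427.0169372558594, -340.85992431640625), 41.97510528564453) ((426.3179016113281, -340.96795654296875), (80.00798797607422, 80.57105255126953), 14.904777526855469)
scene z190 [335. 118.] 151 mean [625.  264.6 189.5] ext [38. 43.]
scene z190 [230. 157.] 168 mean [358.8  91.3 189.4] ext [39. 41.]
scene z190 [289. 166.] 170 mean [519.7  80.2 189.6] ext [38. 40.]
scene z190 [320. 209.] 21 mean [615.  -41.4 190.9] ext [10.  8.]
scene z190 [336. 220.] 27 mean [657.2 -67.3 189.9] ext [13.  4.]
scene z190 [385. 226.] 380 mean [779.3 -70.1 190.5] ext [223.   7.]
scene cabtop [387. 177.] 8061 mean [772.3  42.5 240.2] ext [
[... 959 characters left out ...]
, -44, 210], [628, -41, 215], [631, -41, 213], [633, -41, 214], [636, -41, 215], [638, -44, 213], [641, -44, 212]]
top tray ((489.7425537109375, -349.8271484375), (151.82493591308594, 280.482666015625), 83.3138656616211)
scene cab ((770.7742919921875, 53.513206481933594), (242.347900390625, 254.99456787109375), 0.18151715397834778)
scene bar pts [[610, -40, 219], [612, -41, 221], [614, -32, 217], [615, -44, 217], [617, -42, 219], [619, -35, 218], [620, -39, 210], [622, -40, 212], [625, -41, 210], [627, -41, 211], [630, -43, 213], [632, -39, 209], [635, -39, 208], [640, -39, 215]]
scene tray ((490.7254333496094, -344.70245361328125), (151.7149200439453, 281.39569091796875), 83.37419891357422)
```

View pics/crop_top.png

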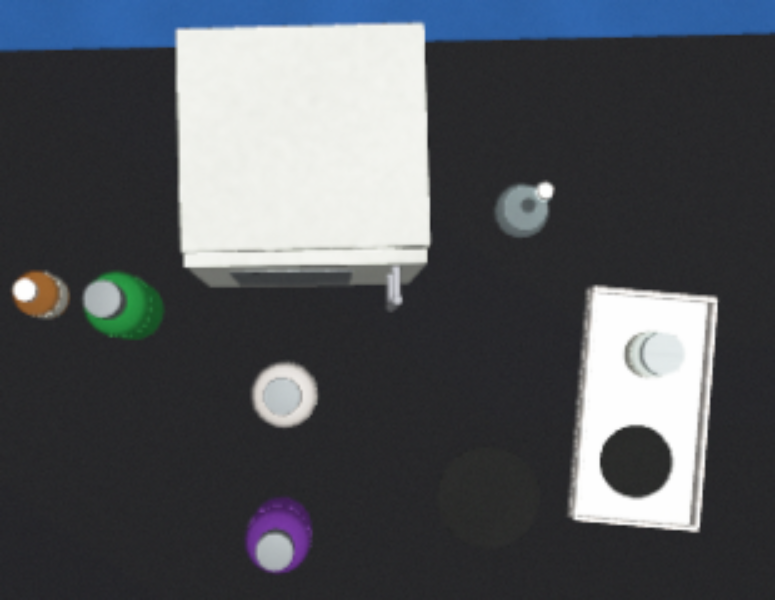

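The crop confirms the choices: white bottle at top-view pixel (302,218), with its cap measured at z = 190 mm, and the 90 mm class pad in the tray at (444,244).

- **Bottle:** about (518, 79.5).
- **Pad:** about (426.5, -341). The pad-to-jar distance comes out at 128 mm, close to the given 130.
- **Bar axis:** about (615, -41.5), so the door is near closed and the cabinet yaw is near 0.

I'll move above the bottle with the fingers closing along x.

```bash
python3 -m crank '[[[20,37,4],[0,0,0.08],1],[[20,37,4],[0,0,0.08],1],[[20,37,4],[0,0,0.08],1],[[20,37,4],[0,0,0.08],1],[[20,37,4],[0,0,0.08],1],[[20,37,4],[0,0,0.08],1],[[20,37,4],[0,0,0.08],1],[[20,37,4],[0,0,0.08],1]]'
python3 -m crank '[[[20,37,4],[0,0,0.08],1],[[20,37,4],[0,0,0.08],1],[[20,37,4],[0,0,0.08],1],[[20,37,4],[0,0,0.08],1],[[20,37,4],[0,0,0.08],1],[[20,37,4],[0,0,0.07],1],[[14,20,0],[0,0,0],1],[[0,0,0],[0,0,0],1]]'
python3 - <<'E'
from h import *
s=get_state();print(s["joints"].round(3))
E
```

```text
time: 0.9
position: [364.3, -213.2, 436.7]
ee_rot: [0.872, 0.489, -0.0, -0.0]
force: [-0.4, -1.0, 0.0]
finger_gap: 0.997
finger_force: 0.0
time: 1.7
position: [498.8, 29.3, 460.0]
ee_rot: [0.734, 0.679, -0.0, -0.0]
force: [0.1, -0.5, -0.4]
finger_gap: 1.001
finger_force: 0.0
[-0.015  0.148  1.577  0.     1.417  0.063]
```

```bash
python3 -m crank '[[[10,25,0],[0,0,0.08],1],[[9,25,0],[0,0,0],1],[[0,0,-20],[0,0,0],1],[[0,0,-20],[0,0,0],1],[[0,0,-15],[0,0,0],1],[[0,0,0],[0,0,0],1]]'
python3 - <<'E'
from h import *
d=grab("scene");save(d,"s1.png",(200,60,400,260),3)
E
```

```text
time: 2.3
position: [516.6, 76.6, 403.7]
ee_rot: [0.708, 0.707, -0.001, -0.001]
force: [-0.1, 0.5, 0.5]
finger_gap: 1.0
finger_force: 0.0
```

View pics/s1.png

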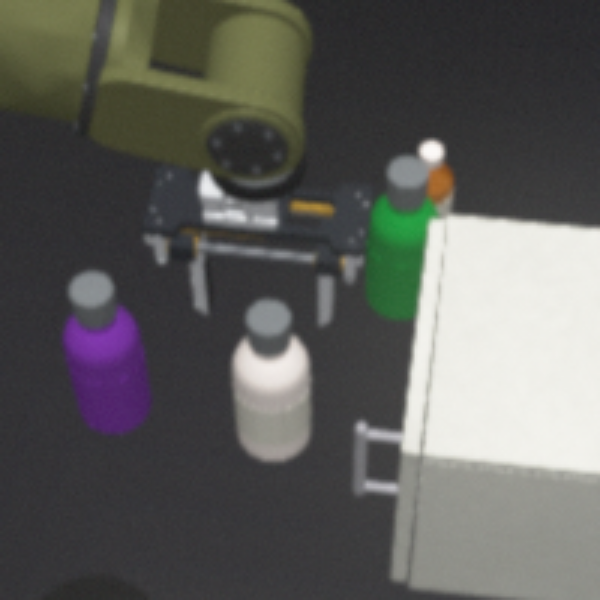

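The fingers (crop pixels 200 and 325, at row 300) straddle the white bottle's cap (268,320). I'll descend and grip.

```bash
python3 -m crank '[[[0,2,-15],[0,0,0],1],[[0,0,-15],[0,0,0],1],[[0,0,-12],[0,0,0],1],[[0,0,-6],[0,0,0],1],[[0,0,0],[0,0,0],1],[[0,0,0],[0,0,0],1]]'
python3 -m crank '[[[0,0,0],[0,0,0],0.3],[[0,0,0],[0,0,0],0.3],[[0,0,0],[0,0,0],0.2],[[0,0,0],[0,0,0],0.2],[[0,0,0],[0,0,0],0.2],[[0,0,0],[0,0,0],0.2],[[0,0,0],[0,0,0],0.2],[[0,0,0],[0,0,0],0.2]]'
```

```text
time: 2.95
position: [517.0, 79.1, 358.3]
ee_rot: [0.707, 0.707, 0.0, 0.0]
force: [0.7, -1.0, -0.6]
finger_gap: 0.999
finger_force: 0.0
time: 3.75
position: [517.0, 79.2, 357.7]
ee_rot: [0.707, 0.707, 0.0, 0.0]
force: [0.4, -0.7, 0.3]
finger_gap: 0.422
finger_force: 30.0
```

Gripped at 39.7 mm, which matches the 40 mm cap. Lifting and carrying it to the pad.

```bash
python3 -m crank '[[[0,0,5],[0,0,0],0.2],[[0,0,10],[0,0,0],0.2],[[0,0,20],[0,0,0],0.2],[[0,0,20],[0,0,0],0.2],[[0,0,20],[0,0,0],0.2],[[0,0,15],[0,0,0],0.2],[[0,-5,10],[0,0,0],0.2],[[-3,-15,0],[0,0,0],0.2]]'
python3 -m crank '[[[-6,-25,0],[0,0,0],0.2],[[-6,-25,0],[0,0,0],0.2],[[-6,-25,0],[0,0,0],0.2],[[-6,-25,0],[0,0,0],0.2],[[-6,-25,0],[0,0,0],0.2],[[-6,-25,0],[0,0,0],0.2],[[-6,-25,0],[0,0,0],0.2],[[-6,-25,0],[0,0,0],0.2]]'
python3 -m crank '[[[-6,-25,0],[0,0,0],0.2],[[-6,-25,0],[0,0,0],0.2],[[-6,-25,0],[0,0,0],0.2],[[-6,-25,0],[0,0,0],0.2],[[-5,-25,0],[0,0,0],0.2],[[-5,-25,0],[0,0,0],0.2],[[-3,-20,0],[0,0,0],0.2],[[0,-10,0],[0,0,0],0.2]]'
python3 -m crank '[[[0,-5,0],[0,0,0],0.2],[[0,0,0],[0,0,0],0.2],[[0,0,0],[0,0,0],0.2]]'
```

```text
time: 4.55
position: [513.8, 59.1, 458.8]
ee_rot: [0.707, 0.707, 0.001, 0.001]
force: [0.6, -0.9, -6.9]
finger_gap: 0.419
finger_force: 30.0
time: 5.35
position: [464.9, -142.7, 456.8]
ee_rot: [0.708, 0.707, -0.0, -0.001]
force: [0.3, -0.1, -5.7]
finger_gap: 0.419
finger_force: 30.0
time: 6.15
position: [427.7, -322.7, 456.7]
ee_rot: [0.708, 0.706, -0.0, -0.001]
force: [0.2, 0.9, -4.8]
finger_gap: 0.423
finger_force: 30.0
time: 6.45
position: [429.0, -325.3, 457.5]
ee_rot: [0.707, 0.707, 0.0, -0.0]
force: [-0.4, 0.5, -6.0]
finger_gap: 0.419
finger_force: 30.0
```

```bash
python3 -m crank '[[[-2,-10,0],[0,0,0],0.2],[[0,-6,0],[0,0,0],0.2],[[0,0,-15],[0,0,0],0.2],[[0,0,-20],[0,0,0],0.2],[[0,0,-20],[0,0,0],0.2],[[0,0,-12],[0,0,0],0.2],[[0,0,-5],[0,0,0],0.2],[[0,0,0],[0,0,0],0.2]]'
python3 - <<'E'
from h import *
d=grab("top");save(d,"t2.png",(360,140,520,300),3.5)
d=grab("scene");print(get_state()["position"].round(1))
E
```

```text
time: 7.25
position: [427.0, -341.9, 385.5]
ee_rot: [0.707, 0.707, -0.0, -0.0]
force: [0.7, -0.8, -5.6]
finger_gap: 0.42
finger_force: 30.0
[ 427.  -341.9  386.5]
```

View pics/t2.png

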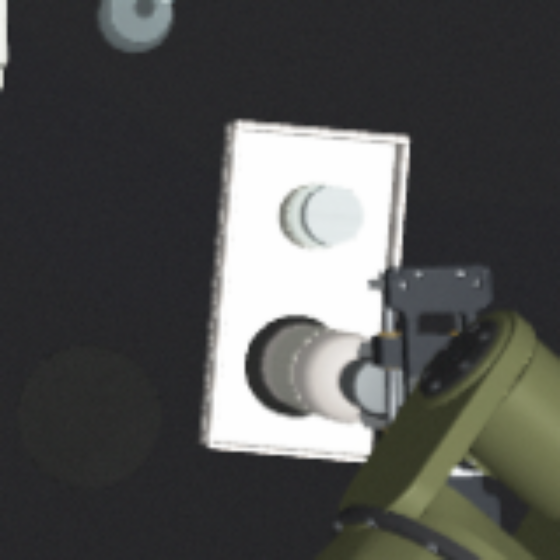

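The picture shows the bottle upright just above the pad (crop pixel about (297,365)), offset only as parallax would give. Lowering it gently.

```bash
python3 -m crank '[[[0,0,-6],[0,0,0],0.2],[[0,0,-5],[0,0,0],0.2],[[0,0,-3],[0,0,0],0.2],[[0,0,-2],[0,0,0],0.2],[[0,0,-1.5],[0,0,0],0.2],[[0,0,-1],[0,0,0],0.2],[[0,0,0],[0,0,0],0.2],[[0,0,0],[0,0,0],0.2]]'
```

```text
time: 8.15
position: [426.9, -341.8, 367.3]
ee_rot: [0.707, 0.707, -0.0, 0.0]
force: [0.2, 0.2, -6.2]
finger_gap: 0.42
finger_force: 30.0
```

```bash
python3 -m crank '[[[0,0,-0.5],[0,0,0],0.2],[[0,0,-0.5],[0,0,0],0.2],[[0,0,0],[0,0,0],0.2],[[0,0,0],[0,0,0],0.2]]'
```

```text
time: 8.55
position: [426.9, -341.8, 366.6]
ee_rot: [0.707, 0.707, 0.0, 0.0]
force: [-0.2, 0.4, 0.4]
finger_gap: 0.421
finger_force: 30.0
```

The weight is off the gripper. I'll release and lift clear.

```bash
python3 -m crank '[[[0,0,0],[0,0,0],0.5],[[0,0,0],[0,0,0],0.8],[[0,0,0],[0,0,0],1],[[0,0,0],[0,0,0],1],[[0,0,0],[0,0,0],1],[[0,0,10],[0,0,0],1],[[0,0,20],[0,0,0],1],[[0,0,30],[0,0,0],1]]'
python3 -m crank '[[[0,0,40],[0,0,0],1],[[0,0,20],[0,0,0],1],[[0,0,0],[0,0,0],1],[[0,0,0],[0,0,0],1]]'
python3 - <<'E'
from h import *
d=grab("scene"); np.save("scene1.npy",d,allow_pickle=True); P=cloud(d)
m=(P[...,2]>180)&(P[...,2]<200)&(abs(P[...,0]-427)<60)&(abs(P[...,1]+341)<60); print(m.sum(),P[m].mean(0),np.ptp(P[m],0))
save(d,"s3.png",(180,100,440,395),2)
E
```

```text
time: 9.35
position: [426.8, -341.7, 426.4]
ee_rot: [0.707, 0.707, -0.0, -0.001]
force: [0.3, 0.0, 0.1]
finger_gap: 0.995
finger_force: 0.0
time: 9.75
position: [426.8, -341.7, 486.1]
ee_rot: [0.707, 0.707, -0.0, 0.0]
force: [-0.6, -0.1, -0.9]
finger_gap: 1.001
finger_force: 0.0
203 [ 431.03867404 -340.86586975  195.86476244] [39.93610355 38.32771335 19.22892614]
```

View pics/s3.png

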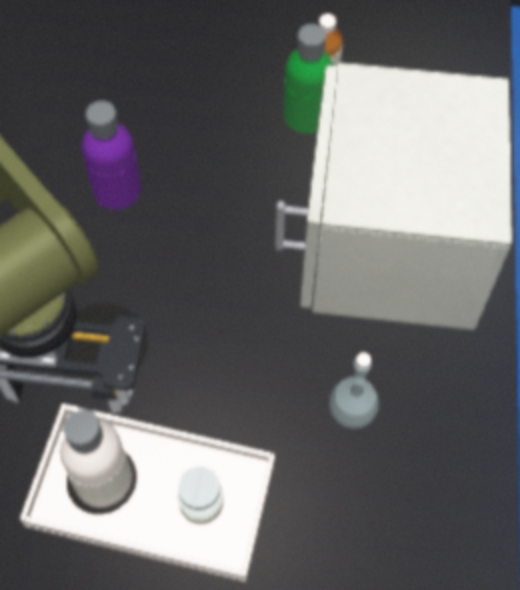

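The picture shows the bottle upright on the pad (crop pixel (100,480)) and the jar untouched. Next I'll go above the bar, turning +1.57 so that the wrist has range left for the swing.

```bash
python3 -m crank '[[[15,25,0],[0,0,0.14],1],[[17,27,0],[0,0,0.14],1],[[17,27,0],[0,0,0.14],1],[[17,27,0],[0,0,0.14],1],[[17,27,0],[0,0,0.14],1],[[17,27,0],[0,0,0.14],1],[[17,27,0],[0,0,0.14],1],[[17,27,0],[0,0,0.14],1]]'
python3 -m crank '[[[17,27,0],[0,0,0.14],1],[[17,27,0],[0,0,0.14],1],[[17,27,0],[0,0,0.14],1],[[5,8,0],[0,0,0.03],1],[[0,0,0],[0,0,0],1],[[0,0,0],[0,0,0],1]]'
python3 - <<'E'
from h import *
s=get_state();print(s["position"].round(1),s["joints"].round(3),s["ee_rot"].round(3))
E
```

```text
time: 10.6
position: [561.5, -126.6, 484.8]
ee_rot: [0.221, 0.975, 0.0, -0.001]
force: [0.2, -0.1, -1.1]
finger_gap: 1.0
finger_force: 0.0
time: 11.2
position: [616.7, -39.6, 485.5]
ee_rot: [0.002, 1.0, -0.0, -0.001]
force: [0.4, -0.9, 0.4]
finger_gap: 0.999
finger_force: 0.0
[616.7 -39.6 485.5] [-0.123  0.414  1.183 -0.     1.546 -1.689] [ 0.002  1.    -0.    -0.001]
```

```bash
python3 -m crank '[[[-2,-1.5,-15],[0,0,0],1],[[0,0,-20],[0,0,0],1],[[0,0,-15],[0,0,0],1],[[0,0,-8],[0,0,0],1],[[0,0,0],[0,0,0],1],[[0,0,0],[0,0,0],1]]'
python3 - <<'E'
from h import *
d=grab("scene");save(d,"s4.png",(260,120,420,260),4)
E
```

```text
time: 11.8
position: [614.8, -40.8, 429.0]
ee_rot: [0.002, 1.0, -0.0, 0.0]
force: [0.7, -0.3, 0.6]
finger_gap: 1.0
finger_force: 0.0
```

View pics/s4.png

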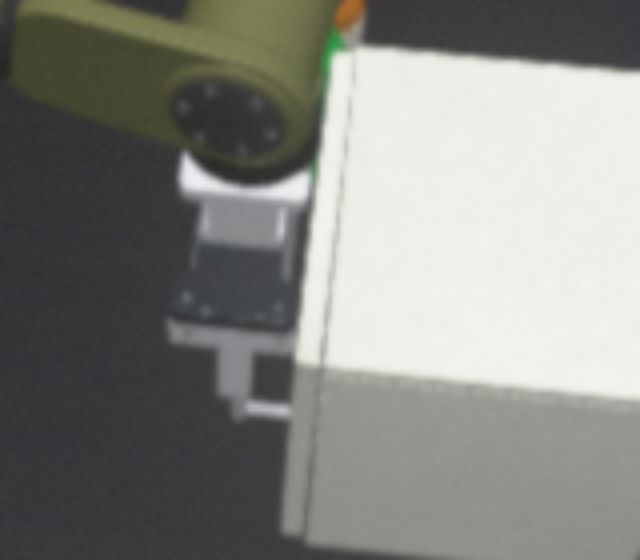

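The near finger (crop pixel (235,370)) lines up in x with the bar, whose lower end shows at (238,412). I'll descend and pinch.

```bash
python3 -m crank '[[[0,0,-10],[0,0,0],1],[[0,0,-15],[0,0,0],1],[[0,0,-15],[0,0,0],1],[[0,0,-10],[0,0,0],1],[[0,0,-3],[0,0,0],1],[[0,0,0],[0,0,0],1],[[0,0,0],[0,0,0],1]]'
python3 -m crank '[[[0,0,0],[0,0,0],0.4],[[0,0,0],[0,0,0],0.4],[[0,0,0],[0,0,0],0.4],[[0,0,0],[0,0,0],0.2],[[0,0,0],[0,0,0],0.2],[[0,0,0],[0,0,0],0],[[0,0,0],[0,0,0],0],[[0,0,0],[0,0,0],0]]'
python3 -m crank '[[[0,0,0],[0,0,0],0],[[0,0,0],[0,0,0],0],[[0,0,0],[0,0,0],0]]'
```

```text
time: 12.55
position: [615.0, -40.3, 375.8]
ee_rot: [0.001, 1.0, -0.0, 0.0]
force: [-0.0, -0.6, 0.2]
finger_gap: 1.001
finger_force: 0.0
time: 13.35
position: [614.9, -40.3, 375.1]
ee_rot: [0.001, 1.0, 0.0, -0.0]
force: [0.0, 0.6, 0.4]
finger_gap: 0.355
finger_force: 0.0
time: 13.65
position: [615.0, -39.6, 375.1]
ee_rot: [0.001, 1.0, 0.001, 0.0]
force: [0.0, -2.5, 0.6]
finger_gap: 0.112
finger_force: 30.0
```

The fingers hold 10.5 mm, so the bar is gripped. Computing the arc steps about the hinge.

Run:
```python
import numpy as np
b=lambda t:np.array([-42.5*np.cos(t)-214*np.sin(t), 42.5*np.sin(t)-214*np.cos(t)])
T=[0,.05]+[.05+.09*i for i in range(1,18)]
a=np.array([b(t) for t in T]); print(T[-1],np.c_[np.diff(a,axis=0),np.diff(T)].round(1).tolist())
print(np.cumsum(np.diff(a,axis=0).round(1),axis=0)[-1], a[-1]-a[0], (a-a[0])[[8,16]])
```

```text
1.58 [[-10.6, 2.4, 0.0], [-18.8, 5.6, 0.1], [-18.2, 7.3, 0.1], [-17.5, 8.9, 0.1], [-16.6, 10.4, 0.1], [-15.6, 11.9, 0.1], [-14.5, 13.3, 0.1], [-13.2, 14.5, 0.1], [-11.9, 15.6, 0.1], [-10.4, 16.6, 0.1], [-8.9, 17.5, 0.1], [-7.3, 18.2, 0.1], [-5.6, 18.8, 0.1], [-3.9, 19.2, 0.1], [-2.1, 19.5, 0.1], [-0.4, 19.6, 0.1], [1.4, 19.6, 0.1], [3.1, 19.4, 0.1]]
[-171.   258.3] [-171.09978576  258.46775824] [[-125.10854769   74.32314171]
 [-175.60984579  219.50864494]]
```

```bash
python3 -m crank '[[[-10.6,2.4,0],[0,0,-0.05],0],[[-18.8,5.6,0],[0,0,-0.09],0],[[-18.2,7.3,0],[0,0,-0.09],0],[[0,0,0],[0,0,0],0],[[0,0,0],[0,0,0],0]]'
python3 - <<'E'
from h import *
s=get_state();print(s["position"].round(1),s["ft_torque"].round(2),s["ee_rot"].round(3))
E
```

```text
time: 14.15
position: [567.0, -24.0, 375.1]
ee_rot: [0.115, 0.993, 0.001, 0.0]
force: [2.4, 7.8, -2.0]
finger_gap: 0.112
finger_force: 30.0
[567.  -24.  375.1] [ 1.28 -0.6  -0.01] [0.115 0.993 0.001 0.   ]
```

```bash
python3 -m crank '[[[-17.5,8.9,0],[0,0,-0.09],0],[[-16.6,10.4,0],[0,0,-0.09],0],[[-15.6,11.9,0],[0,0,-0.09],0],[[-14.5,13.3,0],[0,0,-0.09],0],[[-13.2,14.5,0],[0,0,-0.09],0],[[0,0,0],[0,0,0],0],[[0,0,0],[0,0,0],0]]'
```

```text
time: 14.85
position: [489.9, 34.9, 375.1]
ee_rot: [0.334, 0.943, 0.001, 0.001]
force: [7.1, 7.1, -5.4]
finger_gap: 0.111
finger_force: 30.0
```

```bash
python3 -m crank '[[[-11.9,15.6,0],[0,0,-0.09],0],[[-10.4,16.6,0],[0,0,-0.09],0],[[-8.9,17.5,0],[0,0,-0.09],0],[[-7.3,18.2,0],[0,0,-0.09],0],[[-5.6,18.8,0],[0,0,-0.09],0],[[0,0,0],[0,0,0],0],[[0,0,0],[0,0,0],0]]'
```

```text
time: 15.55
position: [446.0, 121.3, 375.1]
ee_rot: [0.536, 0.844, 0.001, 0.001]
force: [8.7, 2.7, -6.5]
finger_gap: 0.11
finger_force: 30.0
```

```bash
python3 -m crank '[[[-3.9,19.2,0],[0,0,-0.09],0],[[-2.1,19.5,0],[0,0,-0.09],0],[[-0.4,19.6,0],[0,0,-0.09],0],[[1.4,19.6,0],[0,0,-0.09],0],[[3.1,19.4,0],[0,0,-0.09],0],[[0,0,0],[0,0,0],0],[[0,0,0],[0,0,0],0]]'
python3 - <<'E'
from h import *
s=get_state();print(s["position"].round(1),s["joints"].round(3),s["ft_torque"].round(2))
E
```

```text
time: 16.25
position: [444.1, 218.3, 375.1]
ee_rot: [0.711, 0.703, 0.0, 0.0]
force: [5.5, -0.2, -3.3]
finger_gap: 0.113
finger_force: 30.0
[444.1 218.3 375.1] [ 0.383  0.205  1.711 -0.     1.224  0.394] [-0.07 -0.95  0.01]
```

```bash
python3 -m crank '[[[0,0,0],[0,0,0],0.2],[[0,0,0],[0,0,0],0.4],[[0,0,0],[0,0,0],0.7],[[0,0,0],[0,0,0],0.8],[[0,0,0],[0,0,0],0.8],[[0,0,0],[0,0,0],0.8],[[0,0,10],[0,0,0],0.8],[[0,0,20],[0,0,0],0.8]]'
python3 -m crank '[[[0,0,30],[0,0,0],0.8],[[0,0,30],[0,0,0],0.8],[[0,0,30],[0,0,0],0.8],[[-10,0,20],[0,0,0],0.8],[[-30,0,0],[0,0,0],0.8],[[-30,0,0],[0,0,0],0.8],[[-30,0,0],[0,0,0],0.8],[[0,0,0],[0,0,0],0.8]]'
python3 - <<'E'
from h import *
d=grab("scene");save(d,"s5.png"); P=cloud(d)
dt=grab("top")
for n,c in(("scene",d),("top",dt)):
    P=cloud(c)
    m=(P[...,2]>225)&(P[...,2]<238)&(P[...,0]>400)&(P[...,0]<640)&(P[...,1]>100)&(P[...,1]<230)&(c["depth"]>0)
    q=P[m]; print(n,m.sum(),cv2.minAreaRect(np.ascontiguousarray(q[:,:2].astype(np.float32))) if len(q)>5 else None)
    if len(q)>5: print(cv2.fitLine(q[:,:2].astype(np.float32),cv2.DIST_HUBER,0,.01,.01).ravel())
    m=(P[...,2]>190)&(P[...,2]<205)&(abs(P[...,0]-427)<60)&(abs(P[...,1]+341)<60)&(c["depth"]>0);print("cap",m.sum(),P[m].mean(0))
print(get_state()["force"])
E
```

```text
time: 17.05
position: [443.8, 218.0, 405.0]
ee_rot: [0.711, 0.703, -0.001, -0.0]
force: [0.0, 0.0, 0.6]
finger_gap: 0.756
finger_force: 0.0
time: 17.85
position: [341.5, 217.8, 516.6]
ee_rot: [0.711, 0.704, 0.001, 0.0]
force: [1.0, 0.5, -0.0]
finger_gap: 0.802
finger_force: 0.0
scene 452 ((527.088134765625, 176.84555053710938), (21.375308990478516, 224.45118713378906), 89.13520812988281)
[ 9.9981308e-01 -1.9333750e-02  5.3092084e+02  1.7278682e+02]
cap 268 [ 429.65657436 -339.15790853  198.67406673]
top 476 ((526.1054077148438, 173.0884552001953), (15.636762619018555, 225.1385498046875), 89.09185791015625)
[ 9.9987829e-01 -1.5603209e-02  5.2885651e+02  1.7271886e+02]
cap 191 [ 428.39970674 -340.54881531  199.29187699]
[-0.66329142  0.44274816  0.18943667]
```

View pics/s5.png

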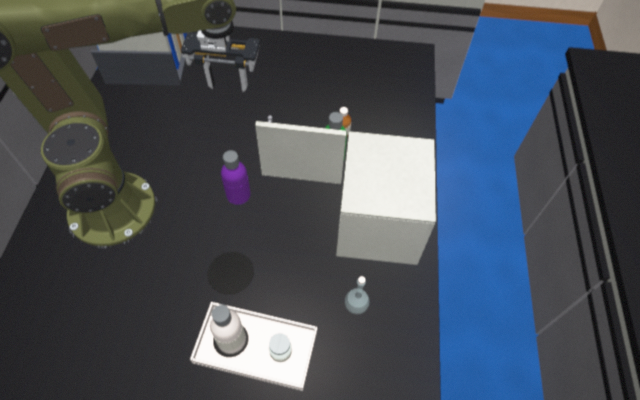

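The door stands at about 1.587 rad (pixels (258,125) to (345,130)). The bottle is upright on the pad at (227,330), the bystanders are unmoved and the gripper is clear. Handing in.

```bash
python3 -c "
from workcell import job; print(job.finish_job())"
```

```text
the job is handed in; nothing more can be done
None
```

The job is handed in: the bottle stands upright about in the middle of the pad, the door was left open at about 1.59 rad and let go, and the jar, flask and amber bottle are where they were; no verdict was returned.

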